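# Stack flange rings on the stores mandrel, large below small

### The job

Thread the two loose steel flange rings onto the upright mandrel of the stacking stand, the large one first and the small one on top of it, and push each fully home so that they lie flat with no gap below. The mandrel is clamped off the centre of its foot in an unknown direction, so find it by gentle feel: never force a ring against the stand, and leave the other goods where they are.

Things in the scene. Friction and masses are not known exactly. Their poses are not given: they have to be found in the camera images.
- stand: Fixed stand: dark steel foot dia 90, 14 high; on it a clamped aluminium disc dia 60 (top at 20) carries collar and mandrel, whose one upright axis stands 6 mm off the stand's origin in an unknown horizontal direction, new each time (not told by the stand's yaw), and does not move. Origin: centre of the foot's underside, z up. Fingers have free room down to 20 above the table.
- stand_seat (a point): Point on the foot's centre line (not on the mandrel's axis), level with the flat top of the collar (dia 36), 34 above the table: the seat of the large ring. The small ring's seat is the large ring's top, 16 higher. Collar and mandrel are concentric.
- stand_top (a point): Point on the foot's centre line, level with the mandrel's flat top, 82 above the table. Mandrel: steel, dia 24, bevelled to dia 21 at the top. On one side two sprung strips, tapered in from above, stick out up to 3.5 mm at 36 to 51 and 51 to 70 above the table; each gives at about 7 N and drags on a ring with some 2 to 10 N, so that a ring let go up there hangs instead of dropping home.
- large_ring: Loose large flange ring, plain steel with six dark bolt holes: outside dia 64, bore dia 27, thickness 16, about 300 g (varies). Origin: centre of its underside, z along its axis. Lies flat on the table at the start, either to the left or to the right of the stand. Grip its rim from above. Push it with 25 N at most (over 55 N, all contacts added up, is forcing it).
- small_ring: Loose small flange ring, plain steel with six dark bolt holes: outside dia 48, bore dia 27, thickness 12, about 120 g (varies). Origin: centre of its underside, z along its axis. Lies flat on the table at the start, on the other side of the stand. Grip its rim from above. Push it with 25 N at most (over 55 N, all contacts added up, is forcing it).
- fitting: Bystander: upright pipe fitting of steel and brass, dia 36, 42 high. Origin: centre of its underside. Leave alone.
- cup_tray: Bystander: white plastic tray of 12 closed cups, 110 x 150, 20 high. Origin: centre of its underside. Leave alone.
- green_bin: Bystander: open green plastic bin, 140 x 120, 60 high. Origin: centre of its underside. Leave alone.
Mind the look-alikes: they are no part of the job. Of the things like the stand, leave any that is red or yellow; of the rest the smaller one is meant.

How it is judged (in metres and radians):
On the way, in this order (a step that is already met when the one before it is completed fails the run):
1. the large ring is on the mandrel, pushed home on the collar (horizontal distance between large_ring and stand below 0.01 m and z of large_ring in the frame of stand between 0.031 and 0.0365 m and angle between large_ring's own z axis and vertical below 0.12 rad), for 0.2 s.
2. the small ring is on the mandrel, pushed home on the large ring, which is still home (all of step 1 and horizontal distance between small_ring and stand below 0.01 m and z of small_ring in the frame of stand between 0.047 and 0.0525 m and angle between small_ring's own z axis and vertical below 0.12 rad), for 0.2 s.
At the end, for the whole second after the job is handed in: Large ring flat on the collar (underside 31 to 36.5 mm above the table), small ring flat on the large ring (underside 47 to 52.5 mm), both around the mandrel (within 10 mm of the stand's centre), level to 0.12 rad, at rest (under 0.02 m/s) and released (all of step 2 and linear speed of each of large_ring, small_ring below 0.02 m/s); the robot touches nothing.
It fails at once if the large ring is forced against the stand with more than 55 N (contact force between large_ring and stand above 55 N).
It fails at once if the small ring is forced against the stand with more than 55 N (contact force between small_ring and stand above 55 N).
It fails at once if a ring is forced onto the other with more than 55 N (contact force between small_ring and large_ring above 55 N).
It fails at once if a bystander is moved by more than 20 mm (distance of any of fitting, cup_tray, green_bin from where it was at the start of the episode above 0.02 m).
It also fails if it takes over 64 s, if anything falls off the work surface, if the arm or the gripper's body presses on something with over 40 N, if the wrist force passes 120 N, or if a joint passes its speed limit or range.

### The arm

A 6-joint arm with a two-finger parallel gripper is mounted at the origin on the work surface. World frame = base frame: x ahead of the robot, y to its left, z up, the work surface at z = 0. Lengths are in m, angles in degrees, forces in N, time in s.
With the tool pointing down it reaches from about 0.35 to 0.8 m from the base axis. Payload 7.3 kg.
Tool frame: the origin (TCP) lies midway between the tips of the shut fingers; the grasp point (between the pads) lies 19 mm behind it; z points along the fingers, y is the line along which they close (so a half turn about z gives the same grasp; the last joint's range is limited). The gripper opens to 85 mm and grips with 20 to 120 N. Pads are 22 mm wide; open, the fingers measure 114 mm over their backs; the gripper's body (76 mm by 85 mm) begins 54 mm behind the grasp point. The pads swing forward as they close: fully open they stand 13 mm farther back than shut.
Start: joints at [-8.365, 19.595, 87.324, -0, 73.075, -8.365], TCP at [0.525, 0, 0.231] pointing down, gripper open.
Joint ranges: [-145.02, 145.02], [-44.19, 115.74], [2.07, 154.8], [-57.11, 237.11], [16.16, 152.29], [-177.93, 177.93]. Speed limits (degrees/s): [147.25, 147.25, 180, 180, 180, 180].

### API

Orientations are given as a 3x3 rotation matrix whose columns are the frame's x, y, z axes.
In Python, from plant import arm, viewer gives the robot as it stands.
- The arm moves only by the tool play_rows, never from a script. Its argument "increments" is text: rows parted by semicolons, each of 5 numbers parted by spaces: the shift along the world's x, y, z in mm, then the turn about the world's z in rad, then the opening, from 0 (shut) to 1 (fully open). In form: tx ty tz roll gripper; .... A call has 1 to 20 rows; each row shifts and turns the commanded pose from where the row before left it; what a row does not reach is not made up. A row lasts 1/8 s, in which the tool goes at most 62.5 mm and 10.7 degrees, less where a joint would pass 70% of its speed; a pose out of reach is approached as far as the arm can. A call with a gripper value outside its range is refused whole. The fingers move at their own pace and stop on an object; "grip_force" is the grip in N (left out, the last holds). Time passes only in rows, so rows that do not move let the fingers close. It gives the time, the measured TCP pose, the force, the opening and the grip force at its end, in the units of the state.
- arm.state(): the state, without advancing time (a new reading comes with each control period).
- viewer.read_camera(name): name is "scene" or "side" or "wrist"; returns a dict with "img" (480x640x3 uint8, red, green, blue), "fx", "fy", "cx", "cy" (pixels), "cam_to_world" (4x4, takes a point from camera to world coordinates); the wrist camera has in their place "mount" (4x4, takes a point from camera to tool coordinates, whose origin is the TCP and whose axes are the flange's). Camera axes: x right, y down, z forward; pixel columns grow to the right and rows downward; lengths in m; the calibration is good to about 2 mm. A picture is of the moment at which its call begins: read the wrist's pose just before it. There is no depth.
- arm.sign_off(): hands the job in; it is judged then, once.
The state is a dict: "t": time; "joint_positions": joint angles; "joint_velocities": joint speeds; "joint_torque": joint torques, N m; "ee_pos": TCP position; "tcp_rot": TCP orientation; "force": force on the tool from outside, world axes, zero at the start; "torque": the same for the moment, N m; "grip_width": finger opening in m; "grasp_force": force on a finger pad.
Only numpy, scipy, OpenCV 4.12 (cv2) and the standard library are available. Lean on these libraries where they do the work, as an engineer would, in place of code of your own. Each camera call takes 0.05 s, during which the arm holds its last target. There are 200 camera calls.

## Working session

There is one attempt and no reset: what is moved stays moved. The work goes in short steps, Python scripts to look and compute and a tool call to move; the robot and the scene stay as the last step left them, time stands still between calls to the robot, and variables do not carry over. Pictures are saved under pics/ and viewed, at most 10 in all, crops included, and the job is handed in when it is done.

Besides the shell and the picture viewer there is one more tool, called after "Call:" by a JSON object that holds its "api" and its "payload", one argument or row to a line. play_rows: Moves the arm, as the interface text tells. Its arguments: {"type":"object","properties":{"increments":{"type":"string"},"grip_force":{"type":"number"}},"required":["increments"]}

```bash
mkdir -p pics; ls; python3 - <<'E'
from plant import arm, viewer
import cv2,numpy as np
s=arm.state();print(s['t'],s['ee_pos'],s['tcp_rot'],s['force'])
for n in("scene","side","wrist"):
    r=viewer.read_camera(n);cv2.imwrite(f"pics/{n}0.png",r['img'][:,:,::-1])
    print(n,r['fx'],r['fy'],r['cx'],r['cy'],np.round(r.get('cam_to_world',r.get('mount')),4).tolist())
a=cv2.imread("pics/scene0.png");b=cv2.imread("pics/side0.png")
E
```

```text
pics
0.0 [5.24587527e-01 8.17489412e-05 2.30614079e-01] [[ 7.25169364e-07  9.99998772e-01 -1.56746534e-03]
 [ 9.99999974e-01 -3.64535761e-07  2.30074645e-04]
 [ 2.30073791e-04 -1.56746547e-03 -9.99998745e-01]] [ 0.09082849 -0.15300945 -0.64619109]
scene 453.8940254174423 453.8940254174423 310.16797403163434 236.99929676618154 [[0.3952, 0.5116, -0.763, 1.3017], [0.9183, -0.2407, 0.3142, -0.2916], [-0.0229, -0.8248, -0.5649, 0.6287], [0.0, 0.0, 0.0, 1.0]]
side 487.5440110349392 487.5440110349392 324.09450729987014 240.71322808489364 [[0.9451, -0.2254, 0.2365, 0.3644], [-0.3264, -0.6803, 0.6562, -0.5595], [0.013, -0.6974, -0.7165, 0.6847], [0.0, 0.0, 0.0, 1.0]]
wrist 401.2644754397361 401.2644754397361 314.4153817489326 237.89523075028663 [[0.0011, -0.9457, -0.3249, 0.0827], [1.0, 0.0007, 0.0013, 0.0003], [-0.001, -0.3249, 0.9457, -0.1431], [0.0, 0.0, 0.0, 1.0]]
```

View pics/scene0.png

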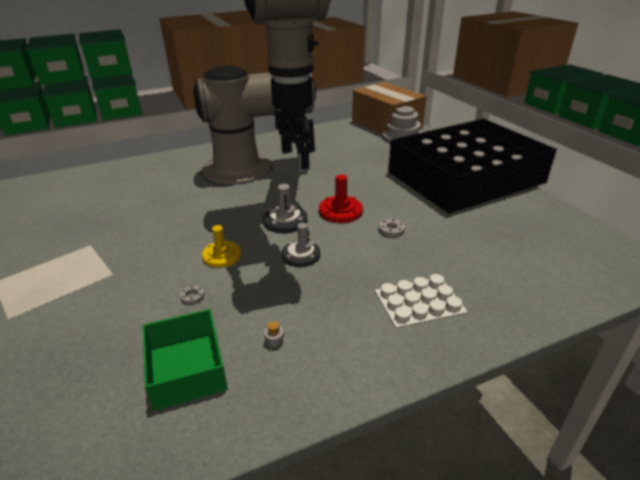

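View pics/side0.png

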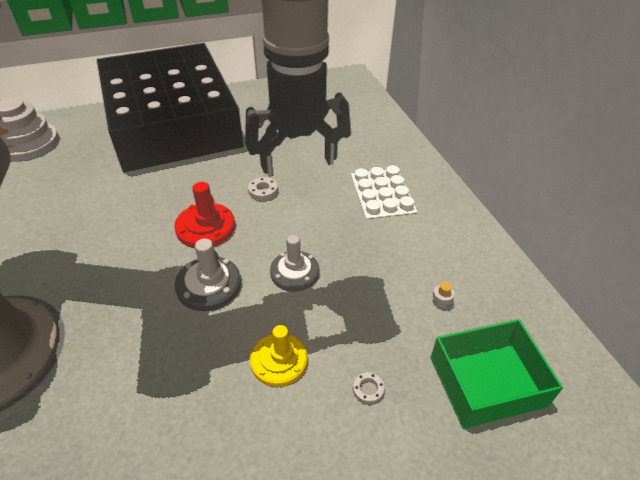

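```bash
cat > h.py <<'E'
import numpy as np,cv2
from plant import arm,viewer
def cam(n):
    s=arm.state();r=viewer.read_camera(n)
    if 'mount' in r:
        T=np.eye(4);T[:3,:3]=s['tcp_rot'];T[:3,3]=s['ee_pos'];r['cam_to_world']=T@r['mount']
    return r
def cast(r,px,z):
    px=np.atleast_2d(np.asarray(px,float));T=np.array(r['cam_to_world'])
    d=np.c_[(px[:,0]-r['cx'])/r['fx'],(px[:,1]-r['cy'])/r['fy'],np.ones(len(px))]@T[:3,:3].T
    return T[:3,3]+d*((z-T[2,3])/d[:,2])[:,None]
def proj(r,P):
    T=np.array(r['cam_to_world']);p=(np.atleast_2d(P)-T[:3,3])@T[:3,:3]
    return np.c_[p[:,0]/p[:,2]*r['fx']+r['cx'],p[:,1]/p[:,2]*r['fy']+r['cy']]
def circ(P):
    A=np.c_[2*P[:,:2],np.ones(len(P))];c=np.linalg.lstsq(A,(P[:,:2]**2).sum(1),rcond=None)[0]
    return c[0],c[1],np.sqrt(c[2]+c[0]**2+c[1]**2)
E
python3 - <<'E'
from h import *
r=cam('side');q=cam('scene')
def two(a,b):
    A=[]
    for c,p in((r,a),(q,b)):
        T=np.array(c['cam_to_world']);o=T[:3,3];d=T[:3,:3]@[(p[0]-c['cx'])/c['fx'],(p[1]-c['cy'])/c['fy'],1];A.append((o,d/np.linalg.norm(d)))
    M=np.c_[A[0][1],-A[1][1]];t=np.linalg.lstsq(M,A[1][0]-A[0][0],rcond=None)[0]
    P=A[0][0]+A[0][1]*t[0];Q=A[1][0]+A[1][1]*t[1];return np.round((P+Q)/2,4),np.round(np.linalg.norm(P-Q),4)
for n,a,b in(('s mandrel top',(293,238),(302,227)),('l mandrel top',(205,245),(284,187)),('ringA',(263,187),(392,226)),('ringB',(369,387),(192,294)),('fitting top',(446,287),(273,327))):print(n,two(a,b))
print('spans mm: foot s',[np.round(np.linalg.norm(np.diff(cast(r,p,z),axis=0))*1e3) for p,z in(([(270,269),(319,269)],.014),([(175,281),(240,281)],.014),([(247,188),(278,188)],.016),([(352,388),(385,388)],.012))])
i=r['img'][:,:,::-1]
c=lambda x,y:cv2.resize(i[y-40:y+40,x-50:x+50],(400,300),interpolation=cv2.INTER_CUBIC)
cv2.imwrite('pics/crops.png',np.vstack([np.hstack([c(294,262),c(207,272)]),np.hstack([c(263,188),c(369,388)])]))
E
```

```text
s mandrel top (array([0.5148, 0.0148, 0.08  ]), np.float64(0.004))
l mandrel top (array([0.3671, 0.027 , 0.1031]), np.float64(0.0023))
ringA (array([0.514 , 0.2509, 0.0133]), np.float64(0.0027))
ringB (array([ 0.5515, -0.2501,  0.0083]), np.float64(0.0011))
fitting top (array([ 0.7385, -0.1365,  0.0387]), np.float64(0.0005))
spans mm: foot s [np.float64(89.0), np.float64(115.0), np.float64(66.0), np.float64(49.0)]
```

View pics/crops.png

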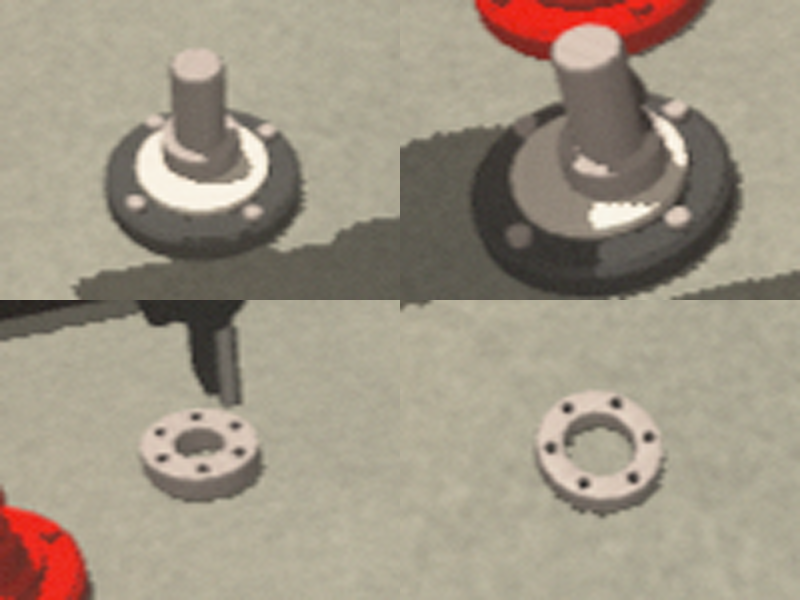

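View pics/wrist0.png

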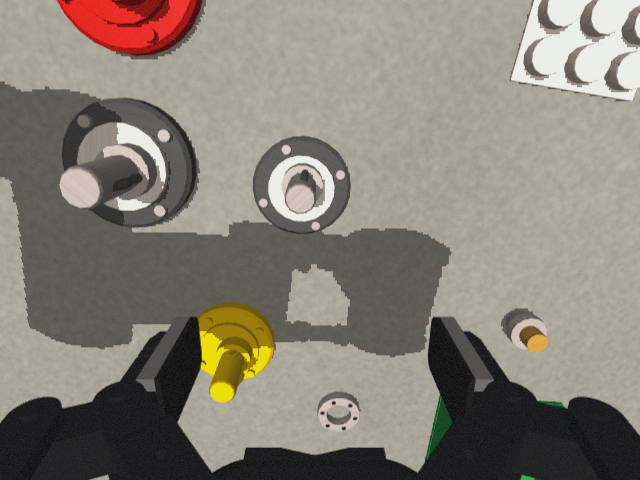

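```bash
python3 - <<'E'
from h import *
r=cam('wrist')
g=cv2.cvtColor(r['img'],cv2.COLOR_RGB2GRAY)
c=(301,185)
print('bolts->foot', cast(r,[np.mean([(286,149),(340,174),(264,202),(315,226)],0)],.016)*1e3)
# foot dark mask
m=np.zeros_like(g);cv2.circle(m,c,56,255,-1)
f=((g<95)&(m>0)).astype('u1')
n,l,st,ce=cv2.connectedComponentsWithStats(f)
k=1+np.argmax(st[1:,4]);cn=cv2.findContours((l==k).astype('u1'),0,cv2.CHAIN_APPROX_NONE)[0]
h=max(cn,key=len)[:,0]
P=cast(r,h,.014);print('foot',np.round(np.array(circ(P))*1e3,1),st[k])
for t in(225,235,245):
    w=((g>t)&(m>0)).astype('u1');p=np.argwhere(w)[:,::-1]
    hull=cv2.convexHull(p.astype(np.int32))[:,0];print('disc',t,np.round(np.array(circ(cast(r,hull,.02)))*1e3,1))
v=cv2.resize(r['img'][130:240,245:355,::-1],(600,600),interpolation=cv2.INTER_NEAREST);
cv2.imwrite('pics/st.png',v)
print(np.round(proj(r,[[.515,.0138,.0823],[.515+.0105,.0138,.082]]),1))
E
```

```text
bolts->foot [[513.57728102   7.7150999   16.        ]]
foot [512.9   5.2  45.6] [ 253  136   97  106 2880]
disc 225 [513.    7.6  29.1]
disc 235 [512.8   7.8  28.6]Traceback (most recent call last):
  File "<stdin>", line 15, in <module>
TypeError: 'NoneType' object is not subscriptable
```

```bash
python3 - <<'E'
from h import *
r=cam('wrist')
print(np.round(proj(r,[[.5133,.0077,.082],[.5133,.0137,.082],[.5193,.0077,.082]]),1))
v=cv2.resize(r['img'][130:240,245:355,::-1],(600,600),interpolation=cv2.INTER_NEAREST);
cv2.imwrite('pics/st.png',v)
E
```

```text
[[298.1 205.9]
 [298.  198.1]
 [306.1 205.9]]
```

View pics/st.png

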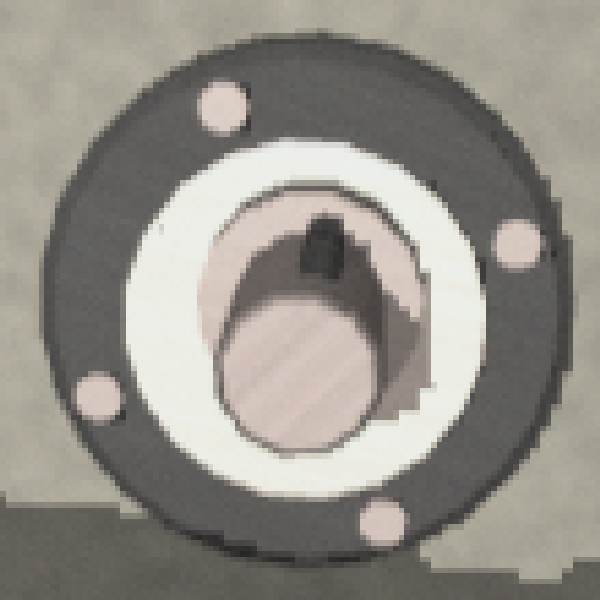

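Candidates, side picture: black stands (294,268) with foot 89 mm (chosen) and (207,280) with foot 115 mm; red (205,220); yellow (280,355). The rings are the large one at (263,187) and the small one at (369,388). The crop confirms the chosen stand, with its mandrel about 6 mm towards +y.

Call:
{"api": "play_rows", "payload": {
  "increments": "-2 50 0 0 1;-2 50 0 0 1;-2 50 0 0 1;-2 50 0 0 1;-2 51 0 0 1;0 0 0 0 1;0 0 0 0 1",
  "grip_force": 40
}}

```text
t: 1.23
ee_pos: [0.5149, 0.2507, 0.2311]
tcp_rot: [[-0.001, 1.0, -0.0], [1.0, 0.001, -0.001], [-0.001, -0.0, -1.0]]
force: [0.2, 0.2, -0.4]
grip_width: 0.085
grasp_force: 0.0
```

```bash
cat >> h.py <<'E'
def ring(xy,rad,h,z0=0,name='wrist',save=None):
    "ring centre from outline of top face: bright-pinkish blob near xy"
    r=cam(name);u=proj(r,[[*xy,z0+h]])[0]
    s=np.linalg.norm(proj(r,[[xy[0]+rad,xy[1],z0+h]])[0]-u)
    im=r['img'].astype(int);red=(im[:,:,0]-im[:,:,1]>7)&(im[:,:,0]>130)
    m=np.zeros(red.shape,'u1');cv2.circle(m,tuple(int(v) for v in u),int(s*1.5),1,-1)
    p=np.argwhere(red&(m>0))[:,::-1].astype(np.int32)
    hull=cv2.convexHull(p)[:,0];out=circ(cast(r,hull,z0+h))
    if save is not None: cv2.imwrite(save,r['img'][:,:,::-1])
    return np.round(np.array(out)*1e3,1),len(p),u
E
python3 - <<'E'
from h import *
s=arm.state();print(s['t'],s['ee_pos'],s['force'],s['grip_width'])
print(ring((.514,.251),.032,.016,save='pics/w1.png'))
E
```

```text
1.225 [0.51487993 0.2507189  0.23108161] [ 0.22338824  0.21077888 -0.35379996] 0.08500161424117865
(array([512.5, 249. ,  32.3]), 2791, array([312.66206778, 195.57774706]))
```

View pics/w1.png

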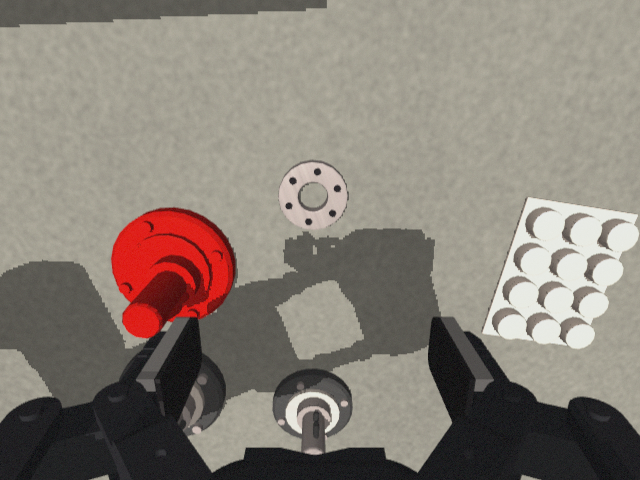

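```bash
sed -i 's/    p=np.argwhere(red&(m>0))\[:,::-1\].astype(np.int32)/    k=cv2.morphologyEx((red\&(m>0)).astype("u1"),cv2.MORPH_CLOSE,np.ones((5,5)));k=cv2.morphologyEx(k,cv2.MORPH_OPEN,np.ones((5,5)));n,l,st,_=cv2.connectedComponentsWithStats(k);p=np.argwhere(l==1+np.argmax(st[1:,4]))[:,::-1].astype(np.int32)/' h.py
python3 - <<'E'
from h import *
print(ring((.514,.251),.032,.016))
E
```

```text
(array([513.8, 250.2,  31.5]), 2833, array([312.40352447, 194.99748988]))
```

Call:
{"api": "play_rows", "payload": {
  "increments": "0 0 -55 0 1;0 0 -55 0 1;0 0 -55 0 1;0 0 -30 0 1;0 0 0 0 1"
}}

```text
t: 1.95
ee_pos: [0.5138, 0.2493, 0.0343]
tcp_rot: [[0.002, 1.0, -0.005], [1.0, -0.002, -0.002], [-0.002, -0.005, -1.0]]
force: [-0.1, 0.6, 1.0]
grip_width: 0.0853
grasp_force: 0.0
```

Call:
{"api": "play_rows", "payload": {
  "increments": "0 1 -20 0 1;0 0 -12 0 1;0 0 -6 0 1;0 0 0 0 1;0 0 0 0 0.6;0 0 0 0 0.4;0 0 0 0 0.4;0 0 0 0 0.4;0 0 0 0 0.4"
}}

```text
t: 3.08
ee_pos: [0.5148, 0.2521, -0.0004]
tcp_rot: [[-0.0, 1.0, 0.0], [1.0, 0.0, 0.0], [0.0, 0.0, -1.0]]
force: [-3.4, -0.5, 9.4]
grip_width: 0.0625
grasp_force: 41.7
```

Call:
{"api": "play_rows", "payload": {
  "increments": "0 0 10 0 0.4;0 0 30 0 0.4;0 0 50 0 0.4;0 0 50 0 0.4;0 0 0 0 0.4;0 0 0 0 0.4"
}}

```text
t: 3.82
ee_pos: [0.5142, 0.2518, 0.1376]
tcp_rot: [[-0.0, 1.0, -0.001], [1.0, 0.0, -0.001], [-0.001, -0.001, -1.0]]
force: [-0.6, 0.3, -4.5]
grip_width: 0.0625
grasp_force: 45.4
```

```bash
python3 - <<'E'
from h import *
s=arm.state();p=s['ee_pos'];print(s['t'],p,s['force'],s['torque'],s['grip_width'])
print(ring(p[:2],.032,.016,p[2]+.0,save='pics/w2.png'))
E
```

```text
3.825 [0.51424987 0.25175553 0.13758096] [-0.5569976   0.29152752 -4.52296085] [ 0.006558   -0.01835494 -0.03523208] 0.06254713150889196
(array([514.6, 254.5,  27.7]), 5757, array([312.8304413 , 338.71477562]))
```

View pics/w2.png

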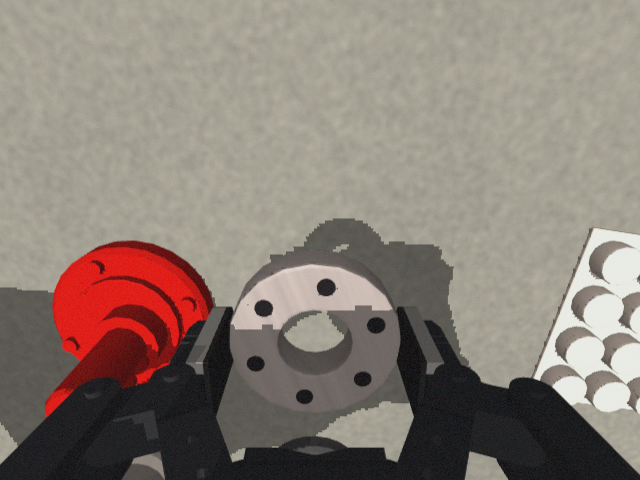

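```bash
python3 - <<'E'
from h import *
s=arm.state();p=s['ee_pos'];r=cam('wrist')
P=cast(r,[(326,287),(375,325),(362,379),(305,397),(256,363),(263,308)],p[2]+.016);print(p*1e3,P.mean(0)*1e3,np.array(circ(P))*1e3, np.linalg.norm(P-P.mean(0),axis=1)*1e3)
E
```

```text
[513.8860559  251.60784201 136.8043142 ] [514.52654956 249.09362893 152.8043142 ] [514.48068268 249.08449867  23.66073445] [23.79725158 23.39837372 23.63711315 23.93711334 23.37814601 23.81049572]
```

Call:
{"api": "play_rows", "payload": {
  "increments": "0 -50 0 0 0.4;0 -50 0 0 0.4;0 -50 0 0 0.4;0 -50 0 0 0.4;0 -38 0 0 0.4;0 0 0 0 0.4;0 0 0 0 0.4"
}}

```text
t: 4.8
ee_pos: [0.5144, 0.0144, 0.1373]
tcp_rot: [[0.0, 1.0, -0.002], [1.0, -0.0, 0.001], [0.001, -0.002, -1.0]]
force: [0.0, -0.2, -4.2]
grip_width: 0.0625
grasp_force: 45.4
```

Call:
{"api": "play_rows", "payload": {
  "increments": "-1 2 -20 0 0.4;0 0 -20 0 0.4;0 0 -8 0 0.4;0 0 0 0 0.4;0 0 -2 0 0.4;0 0 -2 0 0.4;0 0 0 0 0.4;0 0 0 0 0.4"
}}

```text
t: 5.8
ee_pos: [0.5141, 0.0159, 0.0865]
tcp_rot: [[0.0, 1.0, 0.0], [1.0, -0.0, -0.0], [-0.0, 0.0, -1.0]]
force: [0.3, -0.7, -3.9]
grip_width: 0.0619
grasp_force: 45.4
```

Call:
{"api": "play_rows", "payload": {
  "increments": "0 0 -2 0 0.4;0 0 -2 0 0.4;0 0 -2 0 0.4;0 0 0 0 0.4"
}}

```text
t: 6.3
ee_pos: [0.5139, 0.016, 0.0801]
tcp_rot: [[0.0, 1.0, -0.0], [1.0, -0.0, 0.0], [0.0, -0.0, -1.0]]
force: [-0.4, -0.1, -3.6]
grip_width: 0.0626
grasp_force: 45.4
```

Call:
{"api": "play_rows", "payload": {
  "increments": "0 0 -2 0 0.4;0 0 -1 0 0.4;0 0 0 0 0.4"
}}

```text
t: 6.68
ee_pos: [0.514, 0.016, 0.0772]
tcp_rot: [[-0.0, 1.0, -0.0], [1.0, 0.0, -0.0], [-0.0, -0.0, -1.0]]
force: [0.5, 0.7, -3.7]
grip_width: 0.0625
grasp_force: 45.4
```

Call:
{"api": "play_rows", "payload": {
  "increments": "0 0 -2 0 0.4;0 0 -2 0 0.4;0 0 -2 0 0.4;0 0 -2 0 0.4;0 0 0 0 0.4"
}}

```text
t: 7.3
ee_pos: [0.5139, 0.016, 0.0691]
tcp_rot: [[-0.0, 1.0, -0.0], [1.0, 0.0, 0.0], [0.0, -0.0, -1.0]]
force: [-0.2, 0.2, -3.8]
grip_width: 0.0622
grasp_force: 45.4
```

Call:
{"api": "play_rows", "payload": {
  "increments": "0 0 -2 0 0.4;0 0 -2 0 0.4;0 0 -2 0 0.4;0 0 -2 0 0.4;0 0 0 0 0.4"
}}

```text
t: 7.92
ee_pos: [0.5139, 0.016, 0.0611]
tcp_rot: [[-0.0, 1.0, -0.0], [1.0, 0.0, 0.0], [0.0, -0.0, -1.0]]
force: [-0.0, 1.0, -3.6]
grip_width: 0.0623
grasp_force: 45.4
```

Call:
{"api": "play_rows", "payload": {
  "increments": "0 0 -2 0 0.4;0 0 -2 0 0.4;0 0 -2 0 0.4;0 0 0 0 0.4"
}}

```text
t: 8.43
ee_pos: [0.514, 0.0164, 0.0551]
tcp_rot: [[0.0, 1.0, -0.0], [1.0, -0.0, 0.001], [0.001, -0.0, -1.0]]
force: [0.6, 4.1, -3.9]
grip_width: 0.0627
grasp_force: 45.4
```

Call:
{"api": "play_rows", "payload": {
  "increments": "0 0 -2 0 0.4;0 0 -2 0 0.4;0 0 -2 0 0.4;0 0 -2 0 0.4;0 0 0 0 0.4"
}}

```text
t: 9.05
ee_pos: [0.514, 0.0165, 0.0472]
tcp_rot: [[0.0, 1.0, 0.0], [1.0, -0.0, 0.001], [0.001, 0.0, -1.0]]
force: [0.3, 6.8, -1.8]
grip_width: 0.0628
grasp_force: 45.6
```

Call:
{"api": "play_rows", "payload": {
  "increments": "0 0 -2 0 0.4;0 0 -2 0 0.4;0 0 -2 0 0.4;0 0 -2 0 0.4;0 0 -1 0 0.4;0 0 0 0 0.4"
}}

```text
t: 9.8
ee_pos: [0.514, 0.0165, 0.0383]
tcp_rot: [[0.0, 1.0, 0.0], [1.0, -0.0, 0.001], [0.001, 0.0, -1.0]]
force: [0.8, 6.4, 0.1]
grip_width: 0.0627
grasp_force: 45.7
```

Call:
{"api": "play_rows", "payload": {
  "increments": "0 0 -2 0 0.4;0 0 -2 0 0.4;0 0 -1 0 0.4;0 0 0 0 0.4"
}}

```text
t: 10.3
ee_pos: [0.5141, 0.0167, 0.0337]
tcp_rot: [[0.0, 1.0, 0.0], [1.0, -0.0, 0.001], [0.001, 0.0, -1.0]]
force: [-0.5, 8.7, 3.0]
grip_width: 0.0624
grasp_force: 46.0
```

Call:
{"api": "play_rows", "payload": {
  "increments": "0 0 -1 0 0.4;0 0 -1 0 0.4;0 0 0 0 0.4"
}}

```text
t: 10.68
ee_pos: [0.5142, 0.0167, 0.0335]
tcp_rot: [[-0.0, 1.0, 0.001], [1.0, 0.0, 0.001], [0.001, 0.001, -1.0]]
force: [-5.5, 8.3, 21.8]
grip_width: 0.0629
grasp_force: 47.6
```

Call:
{"api": "play_rows", "payload": {
  "increments": "0 0 1 0 0.4;0 0 0 0 0.5;0 0 0 0 0.8;0 0 0 0 1;0 0 0 0 1;0 0 0 0 1;0 0 20 0 1;0 0 40 0 1;0 0 50 0 1;0 0 50 0 1;0 0 0 0 1;0 0 0 0 1"
}}

```text
t: 12.18
ee_pos: [0.5135, 0.016, 0.1916]
tcp_rot: [[0.0, 1.0, -0.001], [1.0, -0.0, 0.0], [0.0, -0.001, -1.0]]
force: [0.4, 0.4, -0.3]
grip_width: 0.0853
grasp_force: 0.0
```

```bash
python3 - <<'E'
from h import *
s=arm.state();p=s['ee_pos'];print(s['t'],p)
print(ring((.514,.0145),.032,.016,.034))
r=cam('wrist');u=proj(r,[[.514,.0145,.05]])[0].astype(int);print(u)
q=cam('side');a=cv2.resize(r['img'][u[1]-75:u[1]+75,u[0]-50:u[0]+50],(400,600));b=cv2.resize(q['img'][210:300,264:324],(400,600),interpolation=cv2.INTER_CUBIC)
cv2.imwrite('pics/home1.png',np.hstack([a,b])[:,:,::-1])
E
```

```text
12.175 [0.5134956  0.01600901 0.19162402]
(array([513.4,  17.5,  33.2]), 4493, array([314.30759054, 220.51439274]))
[314 220]
```

View pics/home1.png

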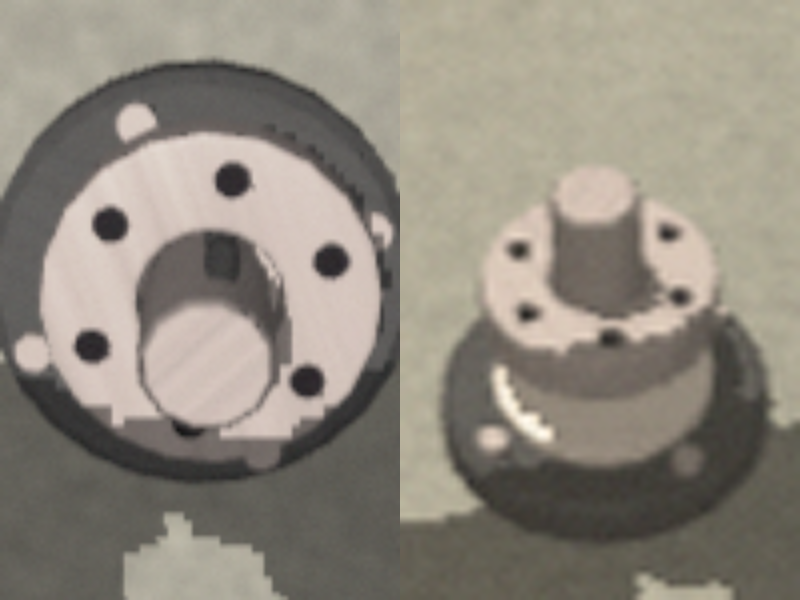

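The picture shows the large ring flat on the collar, around the mandrel, wrist crop centre about (314,220). Next is the small ring.

Call:
{"api": "play_rows", "payload": {
  "increments": "7 -50 0 0 1;7 -50 0 0 1;7 -50 0 0 1;7 -50 0 0 1;6 -50 0 0 1;3 -16 0 0 1;0 0 0 0 1;0 0 0 0 1"
}}

```text
t: 13.32
ee_pos: [0.5508, -0.2484, 0.1919]
tcp_rot: [[-0.001, 1.0, -0.001], [1.0, 0.001, 0.001], [0.001, -0.001, -1.0]]
force: [0.2, 0.8, 0.5]
grip_width: 0.0858
grasp_force: 0.0
```

```bash
python3 - <<'E'
from h import *
s=arm.state();p=s['ee_pos'];print(s['t'],p,s['joint_positions'])
print(ring((.5515,-.250),.024,.012,save='pics/w3.png'))
E
```

```text
13.325 [ 0.55084487 -0.24839208  0.19186422] [-3.15495102e+01  2.97437463e+01  7.75177851e+01  2.76543212e-02
  7.28208170e+01 -3.16238733e+01]
(array([ 559.9, -239.5,   12.1]), 319, array([314.50353422, 207.7770216 ]))
```

View pics/w3.png

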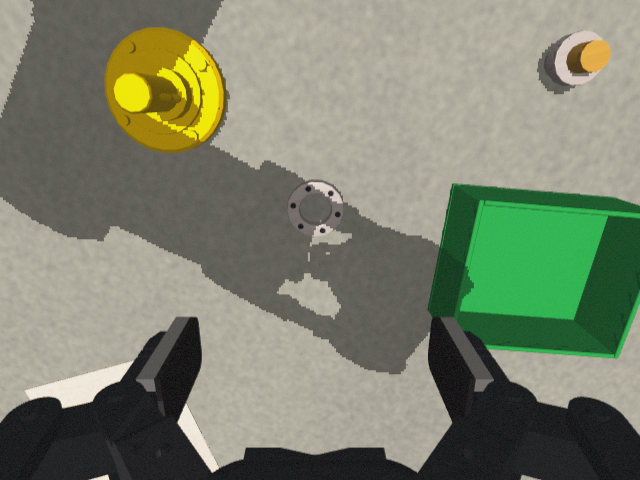

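```bash
python3 - <<'E'
from h import *
r=cam('wrist')
print(cast(r,[(428,318),(455,185)],.06)*1e3, cast(r,[(316,208.5)],.012)*1e3)
print(cast(r,[(308,189),(330.5,192.5),(337.5,214),(322.5,230.5),(300,226),(293,205)],.012).mean(0)*1e3)
E
```

```text
[[ 640.26691487 -325.74231057   60.        ]
 [ 649.10719675 -220.98005011   60.        ]] [[ 552.960038   -250.66747898   12.        ]]
[ 552.33961195 -251.70114682   12.        ]
```

Call:
{"api": "play_rows", "payload": {
  "increments": "2 -1 -50 0 0.8;0 0 -40 0 0.8;0 0 -20 0 0.8"
}}

```text
t: 13.8
ee_pos: [0.5521, -0.2491, 0.0802]
tcp_rot: [[-0.002, 1.0, -0.003], [1.0, 0.002, 0.002], [0.002, -0.003, -1.0]]
force: [0.3, 0.4, 0.4]
grip_width: 0.0682
grasp_force: 0.0
```

Call:
{"api": "play_rows", "payload": {
  "increments": "0 -1 -45 0 0.8;0 -1 -25 0 0.8;0 0 -7 0 0.8;0 0 0 0 0.8;0 0 0 0 0.8"
}}

```text
t: 14.42
ee_pos: [0.5539, -0.2532, 0.0068]
tcp_rot: [[-0.0, 1.0, 0.002], [1.0, 0.0, -0.001], [-0.001, 0.002, -1.0]]
force: [0.2, -1.0, 0.7]
grip_width: 0.0683
grasp_force: 0.0
```

Call:
{"api": "play_rows", "payload": {
  "increments": "-1 1 -3 0 0.8;0 0 0 0 0.5;0 0 0 0 0.3;0 0 0 0 0.3;0 0 0 0 0.3;0 0 0 0 0.3"
}}

```text
t: 15.18
ee_pos: [0.5522, -0.252, 0.0029]
tcp_rot: [[0.0, 1.0, 0.001], [1.0, -0.0, -0.0], [-0.0, 0.001, -1.0]]
force: [-1.8, 1.5, 5.9]
grip_width: 0.0451
grasp_force: 41.5
```

Call:
{"api": "play_rows", "payload": {
  "increments": "0 0 10 0 0.3;0 0 40 0 0.3;0 0 50 0 0.3;0 0 30 0 0.3;0 0 0 0 0.3;0 0 0 0 0.3"
}}

```text
t: 15.92
ee_pos: [0.5513, -0.2516, 0.1311]
tcp_rot: [[0.0, 1.0, -0.002], [1.0, -0.0, 0.001], [0.001, -0.002, -1.0]]
force: [-0.7, -0.6, -1.5]
grip_width: 0.0451
grasp_force: 41.6
```

```bash
python3 - <<'E'
from h import *
s=arm.state();p=s['ee_pos'];print(s['t'],p,s['force'],s['grip_width'])
r=cam('wrist');print(proj(r,[[*p[:2],p[2]+.008]]));cv2.imwrite('pics/w4.png',r['img'][:,:,::-1])
E
```

```text
15.925 [ 0.55130837 -0.25158092  0.13110271] [-0.67587701 -0.58220753 -1.45637202] 0.04513909941162919
[[312.90987352 326.99542517]]
```

View pics/w4.png

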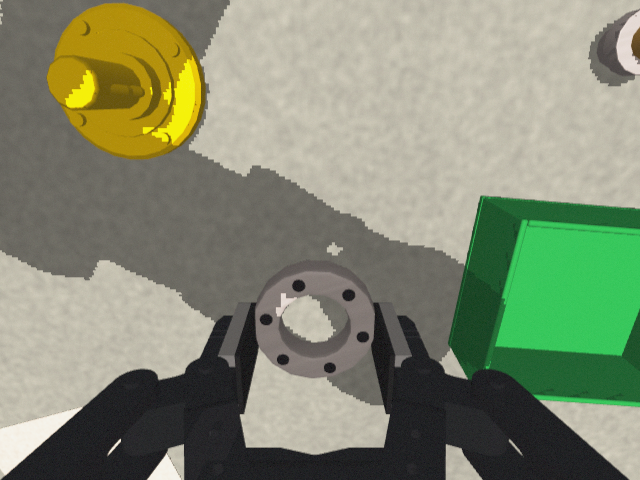

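The picture shows the small ring held with its bolt holes centred at (315,327.5), which puts the ring at about TCP +0.8 mm in x and 0 in y. Next I carry it over the mandrel.

Call:
{"api": "play_rows", "payload": {
  "increments": "-7 50 0 0 0.3;-7 50 0 0 0.3;-7 50 0 0 0.3;-7 50 0 0 0.3;-7 50 0 0 0.3;-3 16 0 0 0.3;0 0 0 0 0.3;0 0 0 0 0.3;0 0 0 0 0.3"
}}

```text
t: 17.1
ee_pos: [0.5143, 0.0127, 0.1321]
tcp_rot: [[0.002, 1.0, -0.0], [1.0, -0.002, -0.0], [-0.0, -0.0, -1.0]]
force: [0.7, -0.1, -1.4]
grip_width: 0.0455
grasp_force: 41.6
```

Call:
{"api": "play_rows", "payload": {
  "increments": "-0.5 1 -20 0 0.3;0 0 -18 0 0.3;0 0 -6 0 0.3;0 0 0 0 0.3;0 0 0 0 0.3"
}}

```text
t: 17.73
ee_pos: [0.5141, 0.0147, 0.089]
tcp_rot: [[0.0, 1.0, 0.001], [1.0, -0.0, -0.0], [-0.0, 0.001, -1.0]]
force: [0.0, 0.6, -1.8]
grip_width: 0.0452
grasp_force: 41.6
```

Call:
{"api": "play_rows", "payload": {
  "increments": "0 0 -2 0 0.3;0 0 -2 0 0.3;0 0 -1 0 0.3;0 0 0 0 0.3;0 0 0 0 0.3"
}}

```text
t: 18.35
ee_pos: [0.5135, 0.015, 0.0833]
tcp_rot: [[-0.0, 1.0, 0.0], [1.0, 0.0, -0.0], [-0.0, 0.0, -1.0]]
force: [0.2, 0.4, -1.2]
grip_width: 0.0451
grasp_force: 41.6
```

Call:
{"api": "play_rows", "payload": {
  "increments": "0 -1 -1 0 0.3;0 0 -2 0 0.3;0 0 0 0 0.3;0 0 0 0 0.3"
}}

```text
t: 18.85
ee_pos: [0.5135, 0.014, 0.0803]
tcp_rot: [[0.0, 1.0, 0.0], [1.0, -0.0, 0.0], [0.0, 0.0, -1.0]]
force: [0.2, 0.2, -1.1]
grip_width: 0.045
grasp_force: 41.6
```

Call:
{"api": "play_rows", "payload": {
  "increments": "0 0 -2 0 0.3;0 0 -2 0 0.3;0 0 -2 0 0.3;0 0 0 0 0.3"
}}

```text
t: 19.35
ee_pos: [0.5134, 0.014, 0.0741]
tcp_rot: [[-0.0, 1.0, -0.0], [1.0, 0.0, 0.0], [0.0, -0.0, -1.0]]
force: [-0.3, -0.3, -1.8]
grip_width: 0.0451
grasp_force: 41.6
```

Ring underside is at about 71, so it is on the mandrel without contact.

Call:
{"api": "play_rows", "payload": {
  "increments": "0 0 -2 0 0.3;0 0 -2 0 0.3;0 0 -2 0 0.3;0 0 -2 0 0.3;0 0 0 0 0.3"
}}

```text
t: 19.98
ee_pos: [0.5134, 0.014, 0.0661]
tcp_rot: [[0.0, 1.0, -0.0], [1.0, -0.0, 0.0], [0.0, -0.0, -1.0]]
force: [-0.7, 0.3, -0.6]
grip_width: 0.0455
grasp_force: 41.6
```

Call:
{"api": "play_rows", "payload": {
  "increments": "0 0 -2 0 0.3;0 0 -2 0 0.3;0 0 -2 0 0.3;0 0 -2 0 0.3;0 0 0 0 0.3"
}}

```text
t: 20.6
ee_pos: [0.5139, 0.0144, 0.0583]
tcp_rot: [[0.0, 1.0, 0.001], [1.0, -0.0, 0.0], [0.0, 0.001, -1.0]]
force: [2.8, 4.7, -1.9]
grip_width: 0.0453
grasp_force: 41.6
```

Call:
{"api": "play_rows", "payload": {
  "increments": "0 0 -2 0 0.3;0 0 -2 0 0.3;0 0 -1 0 0.3;0 0 0 0 0.3"
}}

```text
t: 21.1
ee_pos: [0.5139, 0.0144, 0.0534]
tcp_rot: [[0.0, 1.0, 0.001], [1.0, -0.0, 0.0], [0.0, 0.001, -1.0]]
force: [2.4, 4.6, 0.8]
grip_width: 0.0453
grasp_force: 41.8
```

Call:
{"api": "play_rows", "payload": {
  "increments": "0 0 -1 0 0.3;0 0 -1 0 0.3;0 0 0 0 0.3"
}}

```text
t: 21.48
ee_pos: [0.514, 0.0144, 0.0528]
tcp_rot: [[0.0, 1.0, 0.002], [1.0, -0.0, 0.0], [0.0, 0.002, -1.0]]
force: [-2.2, 5.7, 14.8]
grip_width: 0.0455
grasp_force: 43.1
```

Call:
{"api": "play_rows", "payload": {
  "increments": "0 0 -0.5 0 0.3;0 0 0 0 0.3;0 0 1 0 0.3;0 0 0 0 0.5;0 0 0 0 0.8;0 0 0 0 1;0 0 0 0 1;0 0 0 0 1;0 0 20 0 1;0 0 40 0 1;0 0 50 0 1;0 0 30 0 1;0 0 0 0 1;0 0 0 0 1"
}}

```text
t: 23.22
ee_pos: [0.5129, 0.014, 0.1909]
tcp_rot: [[0.0, 1.0, -0.002], [1.0, -0.0, 0.0], [0.0, -0.002, -1.0]]
force: [-0.5, -0.7, -0.2]
grip_width: 0.0855
grasp_force: 0.0
```

```bash
python3 - <<'E'
from h import *
s=arm.state();p=s['ee_pos'];print(s['t'],p,s['grip_width'],s['force'])
r=cam('wrist')
# bolt holes of the small ring: dark spots near the top face
u=proj(r,[[.514,.0148,.062]])[0];g=cv2.cvtColor(r['img'],cv2.COLOR_RGB2GRAY)
n,l,st,ce=cv2.connectedComponentsWithStats((g<75).astype('u1'))
d=[(c,st[i,4]) for i,c in enumerate(ce) if i and 8<st[i,4]<150 and np.linalg.norm(c-u)<70]
for c,a in d:
    for z in(.062,.050):
        q=cast(r,[c],z)[0];print(np.round(c),a,z,np.round(q[:2]*1e3,1),'r',np.round(np.hypot(q[0]-.514,q[1]-.0148)*1e3,1))
for n in('wrist',):print(ring((.514,.0148),.024,.012,.050))
E
```

```text
23.225 [0.5128972  0.0140345  0.19087347] 0.08545843061443026 [-0.48677979 -0.71770768 -0.21221084]
[328. 163.] 73 0.062 [522.7  56.9] r 43.0
[328. 163.] 73 0.05 [523.1  55.2] r 41.4
[295. 162.] 12 0.062 [500.1  57.1] r 44.5
[295. 162.] 12 0.05 [499.5  55.3] r 43.1
[322. 185.] 23 0.062 [518.5  41.5] r 27.1
[322. 185.] 23 0.05 [518.7  39.1] r 24.8
[353. 191.] 17 0.062 [539.7  37.3] r 34.2
[353. 191.] 17 0.05 [540.9  34.7] r 33.4
[290. 197.] 21 0.062 [496.4  33.3] r 25.5
[290. 197.] 21 0.05 [495.7  30.5] r 24.1
[308. 198.] 25 0.062 [508.7  32.6] r 18.6
[308. 198.] 25 0.05 [508.5  29.8] r 16.0
[334. 203.] 25 0.062 [527.2  28.7] r 19.2
[334. 203.] 25 0.05 [527.8  25.7] r 17.6
[319. 208.] 59 0.062 [516.9  25.4] r 11.0
[319. 208.] 59 0.05 [517.   22.3] r 8.1
[348. 207.] 26 0.062 [536.9  26.2] r 25.6
[348. 207.] 26 0.05 [538.   23.1] r 25.4
[360. 210.] 12 0.062 [545.1  23.8] r 32.4
[360. 210.] 12 0.05 [546.5  20.6] r 33.0
[290. 218.] 24 0.062 [496.2  18.5] r 18.2
[290. 218.] 24 0.05 [495.4  15. ] r 18.6
[298. 220.] 12 0.062 [502.1  17. ] r 12.2
[298. 220.] 12 0.05 [501.6  13.5] r 12.5
[333. 222.] 29 0.062 [526.3  14.9] r 12.3
[333. 222.] 29 0.05 [526.9  11.3] r 13.4
[342. 228.] 24 0.062 [533.2  10.9] r 19.6
[342. 228.] 24 0.05 [534.1   7.1] r 21.5
[298. 242.] 21 0.062 [501.9   0.6] r 18.7
[298. 242.] 21 0.05 [501.4  -3.7] r 22.4
[325. 247.] 11 0.062 [521.2  -3.9] r 20.0
[325. 247.] 11 0.05 [521.5  -8.3] r 24.3
(array([513.6,  18.6,  31.1]), 4933, array([315.73333126, 222.78724783]))
```

```bash
python3 -c "
from plant import arm
print(arm.sign_off())"
```

```text
the job is handed in; nothing more can be done
None
```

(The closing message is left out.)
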